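# Turn a heat sink over on the turn-over ramp

## Robot

A 6-joint arm with a two-finger parallel gripper is mounted at the origin on the work surface. World frame = base frame: x ahead of the robot, y to its left, z up, the work surface at z = 0. Lengths are in m, angles in rad, forces in N, time in s.
With the tool pointing down it reaches from about 0.25 to 0.775 m from the base axis. Payload 8.9 kg.
Tool frame: the origin (TCP) lies at the centre of the arm's flange, where the gripper is bolted on; the fingertips stand ahead of it and the grasp point (between the pads) lies 155 mm ahead of it (r.finger_overhang is the z of the fingertips in the tool frame, in m); z points along the fingers, y is the line along which they close (so a half turn about z gives the same grasp; the last joint's range is limited). The gripper opens to 85 mm and grips with 20 to 120 N. Pads are 22 mm wide; open, the fingers measure 114 mm over their backs; the gripper's body (76 mm by 85 mm) begins 54 mm behind the grasp point. The pads swing forward as they close: fully open they stand 13 mm farther back than shut.
Start: joints at [0.99, 0.291, -0.153, 1.127, 0, 1.431], TCP at [0.224, 0.475, 0.405] pointing down, gripper open.
Joint ranges: [-2.52, 2.52], [-0.91, 1.74], [-1.3, 1.37], [-1.96, 2.02], [-1.52, 1.47], [-3.14, 3.14]. Speed limits (rad/s): [2.22, 2.22, 2.79, 3.14, 3.14, 3.14].

## Interface

Orientations are given as a rotation vector (axis times angle).
In Python, from rig import r, imaging, sign_off gives the robot as it stands. The module is installed in compiled form; this text tells all that it offers.
- The arm moves only by the shell command python3 -m handwheel 'ROWS' [FORCE]. ROWS is JSON, a list of rows, each an object with "dp": the shift along the world's x, y, z in m, a list of three; "rot": the turn, a rotation vector about the world's x, y, z in degrees, a list of three; "fingers": the closure in counts, from 0 (fully open) to 255 (shut). In form: [{"dp": [x, y, z], "rot": [rx, ry, rz], "fingers": fingers}, ...]. A call has 1 to 8 rows; each row is the pose to reach, as a shift and turn from the pose commanded when the call began; what a row does not reach only later rows make up. A row lasts 1/8 s, in which the tool goes at most 62.5 mm and 10.7 degrees, less where a joint would pass 70% of its speed; a pose out of reach is approached as far as the arm can. A call with a gripper value outside its range is refused whole. The fingers move at their own pace and stop on an object; FORCE is the grip in N (left out, the last holds). Time passes only in rows, so rows that repeat a pose let the fingers close. It gives the time, the measured TCP pose, the force, the opening and the grip force at its end, in the units of the state.
- r.get_obs(): the state, without advancing time (a new reading comes with each control period).
- imaging.camera(name): name is "side" or "top"; returns (picture, depth): 384x512x3 uint8, red, green, blue; 384x512 float32, m along the optical axis (not along the pixel's ray), 0 where there is no reading.
- imaging.camera_info(name): a dict with "camera_matrix" (3x3 intrinsics, pixels), "cam_to_world" (4x4, takes a point from camera to world coordinates). Camera axes: x right, y down, z forward; pixel columns grow to the right and rows downward; lengths in m; the calibration is good to about 2 mm. A picture is of the moment at which its call begins. camera_info takes no time and is no camera call.
- sign_off(): hands the job in; it is judged then, once.
The state is a dict: "clock": time; "q": joint angles; "qd": joint speeds; "joint_efforts": joint torques, N m; "tcp_pos": TCP position; "tcp_rot": TCP orientation; "force": force on the tool from outside, world axes, zero at the start; "torque": the same for the moment, N m; "grip_width": finger opening in m; "finger_force": force on a finger pad.
Only numpy, scipy, OpenCV 4.12 (cv2) and the standard library are available. Lean on these libraries where they do the work, as an engineer would, in place of code of your own. Each camera call takes 0.05 s, during which the arm holds its last target. There are 200 camera calls.

## Task

Two heat sinks lie side by side on the raised deck of the small plywood turn-over stand. Push the one whose fins point up straight off the deck edge, just until it drops nose first down the short steel ramp; then tip it on over at the foot of the ramp, so that it ends lying on the black rubber landing, fins down and flat face up. Leave the other heat sink, already flat face up, where it lies on the deck.

Things in the scene. Friction and masses are not known exactly. Their poses are not given: they have to be found in the camera images.
- sink_mid (a point): centre of the heat sink to turn over: loose aluminium block 60 (its x) x 100 (y) x 20 mm (z), 160 g, 5 mm base plate, seven 15 mm fins along y. z points from flat face to fin tips: up at the start, down once turned. Starts flat face down in one deck lane, y along the stand's y within 0.1 rad, nose 10 to 35 mm short of the edge; slides easily on deck and ramp
- spare_mid (a point): centre of the other heat sink, same size and material, in the other lane of the deck, already fins down and flat face up (z up, y along the stand's y within 0.1 rad). To be left alone
- deck_edge (a point): mid front edge of the fixed stand's deck, on its surface, 84 mm above the bench. z up, y from deck to landing, x across. Deck 190 mm wide, y = -160 to 0 mm, no walls; lanes centred at x = -45 and 45 mm, rib 6 high between. 68 degree ramp to y = 31, then a groove 28 wide, 78 mm below the deck. With its centre 8 to 18 mm past the edge and the pusher drawn back, a sink drops down by itself
- landing (a point): middle of the level rubber landing, on its surface, 62 mm below the deck; axes as deck_edge; 190 mm wide (x), 150 long (y), y = 60 to 210 mm from the deck edge, end wall 12 high. Its near edge, 16 mm above the groove, stops a part's foot. A sink at rest on the ramp sticks up 15 mm over the deck: a slow level push of its top, 7 mm above the deck, on to 85 mm past the edge, tips it over
Mind the look-alikes: they are no part of the job. What is shaped like the part that bears sink_mid but yellow is not meant.

How it is judged:
By the outcome, as a careful person would: the job done as asked, in the order asked, and still so for the second after the job is handed in, with the robot touching nothing.
It also fails if it takes over 35 s, if anything falls off the work surface, if the arm or the gripper's body presses on something with over 40 N, if the wrist force passes 120 N, or if a joint passes its speed limit or range.

## Working session

There is one attempt and no reset: what is moved stays moved. The work goes in short steps, Python scripts to look and compute and a shell command to move; the robot and the scene stay as the last step left them, time stands still between calls to the robot, and variables do not carry over. Pictures are saved under pics/ and viewed, at most 10 in all, crops included, and the job is handed in when it is done.

```bash
mkdir -p pics
python3 - <<'E'
from rig import r, imaging
import cv2,numpy as np
for n in("top","side"):
    p,d=imaging.camera(n); cv2.imwrite(f"pics/{n}0.png",p[:,:,::-1]); np.savez(f"{n}0.npz",p=p,d=d)
    i=imaging.camera_info(n); print(n,np.round(i["camera_matrix"],1).tolist(),np.round(i["cam_to_world"],3).tolist())
o=r.get_obs();print(o,r.finger_overhang)
E
```

```text
top [[447.3, 0.0, 246.3], [0.0, 447.3, 191.4], [0.0, 0.0, 1.0]] [[0.016, -0.991, 0.131, 0.404], [-0.999, -0.012, 0.032, -0.083], [-0.03, -0.131, -0.991, 0.963], [0.0, 0.0, 0.0, 1.0]]
side [[471.7, 0.0, 263.6], [0.0, 471.7, 194.9], [0.0, 0.0, 1.0]] [[-0.998, -0.021, 0.061, 0.456], [-0.061, 0.612, -0.788, 0.745], [-0.02, -0.79, -0.612, 0.7], [0.0, 0.0, 0.0, 1.0]]
{'clock': 0.1, 'q': array([ 9.89707528e-01,  2.91201677e-01, -1.54046022e-01,  1.12670906e+00,
        2.84674623e-06,  1.43150499e+00]), 'qd': array([ 0.0004046 , -0.00148251,  0.00027725,  0.00225885, -0.00061568,
       -0.00117747]), 'joint_efforts': array([ 1.36338433e-03, -5.37976170e+01,  3.31919682e+01,  9.29778238e-03,
       -1.96384226e-04,  3.54207543e-05]), 'tcp_pos': array([0.22435598, 0.47443167, 0.40420299]), 'tcp_rot': array([-6.88253405e-01, -3.06485275e+00,  1.70404054e-03]), 'force': array([-0.8221869 ,  0.8479821 ,  0.11009921]), 'torque': array([-0.00953616,  0.04173817,  0.01118505]), 'finger_force': 0.0, 'grip_width': 0.08513739367556321} 0.1734
```

View pics/top0.png

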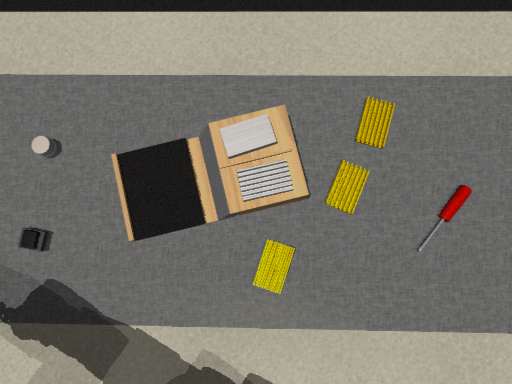

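View pics/side0.png

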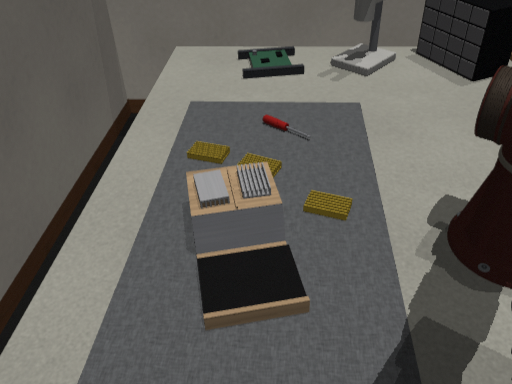

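```bash
cat > h.py <<'E'
import cv2,numpy as np
from rig import r, imaging
def cloud(n,p,d):
    i=imaging.camera_info(n);K=i["camera_matrix"];T=i["cam_to_world"]
    v,u=np.mgrid[:384,:512]
    P=np.stack([(u-K[0][2])/K[0][0]*d,(v-K[1][2])/K[1][1]*d,d],-1)
    return P@np.array(T)[:3,:3].T+np.array(T)[:3,3]
def rect(pts):
    c,s,a=cv2.minAreaRect((pts[:,:2]*1000).astype(np.float32)); return np.round(c,1),np.round(s,1),round(a,1)
E
python3 - <<'E'
from h import *
z=np.load("top0.npz");p,d=z["p"],z["d"];W=cloud("top",p,d)
cv2.imwrite("pics/crop.png",cv2.resize(p[95:245,105:320,::-1],None,fx=3,fy=3,interpolation=cv2.INTER_CUBIC))
R=np.zeros((384,512),bool);R[95:245,105:320]=1;R&=d>0
h=W[...,2]
m=R&(h>.081);print("deck",rect(W[m]),np.median(h[R&(h>.081)&(h<.09)]))
m=(R&(h>.097)).astype(np.uint8);m=cv2.morphologyEx(m,cv2.MORPH_CLOSE,np.ones((5,5)))
n,l,s,c=cv2.connectedComponentsWithStats(m)
for k in range(1,n):
    if s[k,4]>50: q=(l==k)&(h>.097);print(c[k],s[k,4],rect(W[q]),np.median(h[q]))
m=R&(p.max(2)<25)&(h>.01);print("landing",rect(W[m]),np.median(h[m]))
m=R&(h>.015)&(h<.05);print("lower",rect(W[m]))
E
```

```text
deck (array([587.5, -75.2]), array([190.9, 162.3]), 14.7) 0.08468160341661901
[247.52193548 135.27612903] 1550 (array([538.9, -86. ]), array([253.2,  99.6]), 18.6) 0.10452892637229205
[264.60734642 179.74350855] 1579 (array([ 492.2, -102.3]), array([161.4,  99.5]), 13.9) 0.10395711646182848
landing (array([532.9, 131.8]), array([189.2, 150.2]), 14.2) 0.022526264825087794
lower (array([537.4,  30.3]), array([415.4, 235.8]), 89.3)
```

View pics/crop.png

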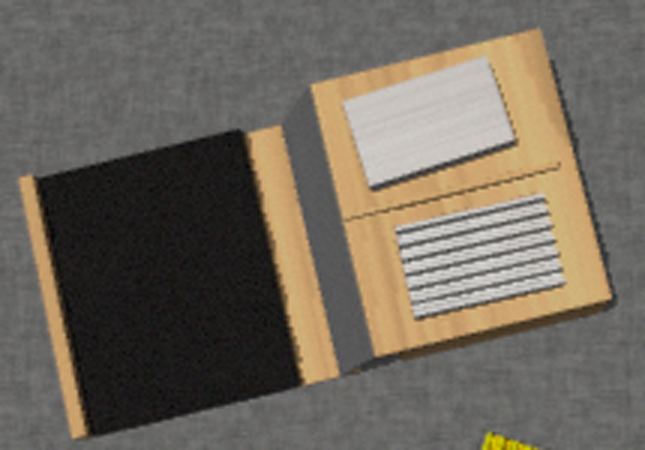

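The candidates in the top view are:
- **Striped aluminium part at (265,181):** fins up, so this is the target.
- **Flat grey part at (248,135):** the spare.
- **Yellow parts at (376,122), (348,187) and (274,266):** look-alikes.

The enlarged crop confirms the target: light stripes at crop (480,258), in the lane with the smaller x.

```bash
cat >> h.py <<'E'
A=np.deg2rad(14.75);X=np.array([np.cos(A),np.sin(A)]);Y=np.array([-np.sin(A),np.cos(A)]);E0=np.array([567.1,2.2])
def stand(p): p=np.asarray(p)[...,:2]-E0; return np.stack([p@X,p@Y],-1)
def world(x,y): return E0+x*X+y*Y
E
python3 - <<'E'
from h import *
z=np.load("top0.npz");p,d=z["p"],z["d"];W=cloud("top",p,d);h=W[...,2]
ok=(d>0)&(h>.097)&(h<.12)
for n,(a,b,c,e) in dict(sink=(157,205,230,300),spare=(110,160,215,282)).items():
    m=np.zeros_like(ok);m[a:b,c:e]=1;m&=ok
    q=rect(W[m]);print(n,q,stand(q[0]))
o=r.get_obs();t=o["tcp_pos"]*1000
print(E0,X,Y)
w=world(-47,-170);print("behind",w,"dp",w-t[:2])
E
```

```text
sink (array([541.2, -90.3]), array([60.6, 99.5]), 13.7) [-48.59717003 -82.85755889]
spare (array([629.7, -55.5]), array([61.5, 99.6]), 18.6) [ 45.84654336 -71.73663263]
[567.1   2.2] [0.96704594 0.25460195] [-0.25460195  0.96704594]
behind [ 564.93117207 -174.16410118] dp [ 340.57519344 -648.59577606]
```

```bash
python3 -m handwheel '[{"dp":[30,0,0],"rot":[0,0,0],"fingers":300}]' 2>&1 | tail -1
python3 -m handwheel '[{"dp":[0.02,-0.04,0],"rot":[0,0,-3],"fingers":165},{"dp":[0.045,-0.085,0],"rot":[0,0,-7],"fingers":165},{"dp":[0.07,-0.135,0],"rot":[0,0,-11],"fingers":165},{"dp":[0.095,-0.185,0],"rot":[0,0,-15],"fingers":165},{"dp":[0.12,-0.235,0],"rot":[0,0,-19],"fingers":165},{"dp":[0.145,-0.285,0],"rot":[0,0,-23],"fingers":165},{"dp":[0.17,-0.33,0],"rot":[0,0,-27],"fingers":165},{"dp":[0.195,-0.375,0],"rot":[0,0,-31],"fingers":165}]'
python3 -m handwheel '[{"dp":[0.025,-0.05,0],"rot":[0,0,-4],"fingers":165},{"dp":[0.05,-0.1,0],"rot":[0,0,-8],"fingers":165},{"dp":[0.075,-0.15,0],"rot":[0,0,-12],"fingers":165},{"dp":[0.1,-0.2,0],"rot":[0,0,-15],"fingers":165},{"dp":[0.125,-0.25,0],"rot":[0,0,-18],"fingers":165},{"dp":[0.145,-0.276,0],"rot":[0,0,-19],"fingers":165},{"dp":[0.145,-0.276,0],"rot":[0,0,-19],"fingers":165},{"dp":[0.145,-0.276,0],"rot":[0,0,-19],"fingers":165}]'
python3 - <<'E'
from h import *
o=r.get_obs();t=o["tcp_pos"];print(o["clock"],t,o["grip_width"],stand(t*1000))
from scipy.spatial.transform import Rotation as Q
print(Q.from_rotvec(o["tcp_rot"]).as_matrix())
p,d=imaging.camera("side");cv2.imwrite("pics/s1.png",p[:,:,::-1]);W=cloud("side",p,d)
m=(d>0)&(np.linalg.norm(W[...,:2]-t[:2],axis=-1)<.06)&(W[...,2]>.12);q=W[m]
print("lowest gripper pts",np.sort(q[:,2])[:20:4], "tip z by overhang",t[2]-.1734)
E
```

```text
out of range
clock: 1.1
tcp_pos: [0.4199, 0.0979, 0.4046]
tcp_rot: [-1.486, -2.768, -0.0]
force: [0.5, 0.8, 0.2]
grip_width: 0.0302
finger_force: 0.0
clock: 2.1
tcp_pos: [0.564, -0.1759, 0.4042]
tcp_rot: [-1.918, -2.486, 0.0]
force: [0.8, 0.1, -0.3]
grip_width: 0.03
finger_force: 0.0
2.1 [ 0.5640299  -0.17590748  0.40424129] 0.030049331668489547 [ -48.31544323 -171.45646293]
[[-2.53803877e-01  9.67254862e-01 -1.27436735e-03]
 [ 9.67255099e-01  2.53804970e-01  7.81859815e-04]
 [ 1.07969847e-03 -1.03419927e-03 -9.99998882e-01]]
lowest gripper pts [0.23203931 0.23488572 0.23625748 0.2369789  0.2388095 ] tip z by overhang 0.2308412920190991
```

```bash
python3 -m handwheel '[{"dp":[0,0,-0.03],"rot":[0,0,0],"fingers":165},{"dp":[0,0,-0.07],"rot":[0,0,0],"fingers":165},{"dp":[0,0,-0.11],"rot":[0,0,0],"fingers":165},{"dp":[0,0,-0.13],"rot":[0,0,0],"fingers":165},{"dp":[0,0,-0.141],"rot":[0,0,0],"fingers":165},{"dp":[0,0,-0.141],"rot":[0,0,0],"fingers":165},{"dp":[-0.0025,0.0097,-0.141],"rot":[0,0,0],"fingers":165},{"dp":[-0.0051,0.0193,-0.141],"rot":[0,0,0],"fingers":165}]'
python3 -m handwheel '[{"dp":[-0.0025,0.0097,0],"rot":[0,0,0],"fingers":165},{"dp":[-0.0051,0.0193,0],"rot":[0,0,0],"fingers":165},{"dp":[-0.0076,0.029,0],"rot":[0,0,0],"fingers":165},{"dp":[-0.0102,0.0387,0],"rot":[0,0,0],"fingers":165},{"dp":[-0.0127,0.0484,0],"rot":[0,0,0],"fingers":165},{"dp":[-0.0153,0.058,0],"rot":[0,0,0],"fingers":165},{"dp":[-0.0178,0.0677,0],"rot":[0,0,0],"fingers":165},{"dp":[-0.0178,0.0677,0],"rot":[0,0,0],"fingers":165}]'
cat >> h.py <<'E'
def look(tag,zr=(.097,.115)):
    o=r.get_obs();t=o["tcp_pos"];print(o["clock"],"tcp",t,stand(t*1000),"F",o["force"])
    for n in("top","side"):
        p,d=imaging.camera(n);np.savez(f"{n}_{tag}.npz",p=p,d=d);W=cloud(n,p,d);S=stand(W*1000);h=W[...,2]
        if n=="side":cv2.imwrite(f"pics/{tag}.png",cv2.resize(p[100:340,120:380,::-1],None,fx=2.3,fy=2.3,interpolation=cv2.INTER_CUBIC))
        for nm,sg in(("tgt",-1),("spare",1)):
            m=(d>0)&(h>zr[0])&(h<zr[1])&(S[...,0]*sg>5)&(S[...,0]*sg<90)&(S[...,1]>-150)&(S[...,1]<220)&(p.max(2).astype(int)-p.min(2)<30)
            if m.sum()>20: s=S[m];print(n,nm,m.sum(),np.percentile(s,[1,50,99],axis=0).round(1).T.tolist())
E
python3 -c 'from h import *;look("a")'
```

```text
clock: 3.15
tcp_pos: [0.5594, -0.1564, 0.2646]
tcp_rot: [1.918, 2.486, 0.001]
force: [0.5, -0.1, 0.8]
grip_width: 0.03
finger_force: 0.0
clock: 4.15
tcp_pos: [0.5413, -0.0886, 0.2637]
tcp_rot: [-1.918, -2.488, -0.0]
force: [-0.3, -1.4, -0.9]
grip_width: 0.0304
finger_force: 0.0
4.15 tcp [ 0.54131584 -0.08864479  0.26365977] [-48.06372889 -81.28638599] F [-0.26857517 -1.42114793 -0.90285574]
side tgt 591 [[-78.3, -48.6, -18.5], [-86.1, -21.2, 32.5]]
side spare 846 [[16.3, 47.2, 77.7], [-120.1, -64.0, -19.2]]
```

```bash
python3 -m handwheel '[{"dp":[-0.0015,0.0058,0],"rot":[0,0,0],"fingers":165},{"dp":[-0.0031,0.0116,0],"rot":[0,0,0],"fingers":165},{"dp":[-0.0046,0.0174,0],"rot":[0,0,0],"fingers":165},{"dp":[-0.0059,0.0222,0],"rot":[0,0,0],"fingers":165},{"dp":[-0.0069,0.0261,0],"rot":[0,0,0],"fingers":165},{"dp":[-0.0076,0.029,0],"rot":[0,0,0],"fingers":165},{"dp":[-0.0079,0.03,0],"rot":[0,0,0],"fingers":165}]'
python3 -c 'from h import *;look("b")'
python3 -m handwheel '[{"dp":[0.0025,-0.0097,0],"rot":[0,0,0],"fingers":165},{"dp":[0.0076,-0.029,0],"rot":[0,0,0],"fingers":165},{"dp":[0.0127,-0.0484,0],"rot":[0,0,0],"fingers":165},{"dp":[0.0127,-0.0484,0],"rot":[0,0,0],"fingers":165},{"dp":[0.0127,-0.0484,0],"rot":[0,0,0],"fingers":165},{"dp":[0.0127,-0.0484,0],"rot":[0,0,0],"fingers":165},{"dp":[0.0127,-0.0484,0],"rot":[0,0,0],"fingers":165}]'
python3 -c 'from h import *;look("c",(.09,.115))'
```

```text
clock: 5.12
tcp_pos: [0.5336, -0.0592, 0.2637]
tcp_rot: [-1.919, -2.487, 0.0]
force: [-0.1, -0.2, 0.6]
grip_width: 0.0298
finger_force: 0.0
5.125 tcp [ 0.53359293 -0.05920626  0.26365829] [-48.03702794 -50.8517107 ] F [-0.07468139 -0.23718621  0.59019235]
side tgt 294 [[-77.8, -50.1, -19.2], [-53.6, 10.9, 28.5]]
side spare 844 [[16.2, 47.5, 78.0], [-118.9, -63.7, -19.6]]
clock: 6.1
tcp_pos: [0.5463, -0.1074, 0.2637]
tcp_rot: [-1.918, -2.488, -0.0]
force: [0.7, 0.4, 0.1]
grip_width: 0.03
finger_force: 0.0
6.1 tcp [ 0.54628907 -0.10740817  0.26372395] [ -48.0315801 -100.6976326] F [0.71017961 0.43286494 0.14700103]
side tgt 360 [[-77.8, -48.5, -18.7], [-110.3, 1.0, 20.8]]
side spare 890 [[15.8, 47.3, 78.4], [-119.1, -62.3, -19.6]]
```

View pics/c.png

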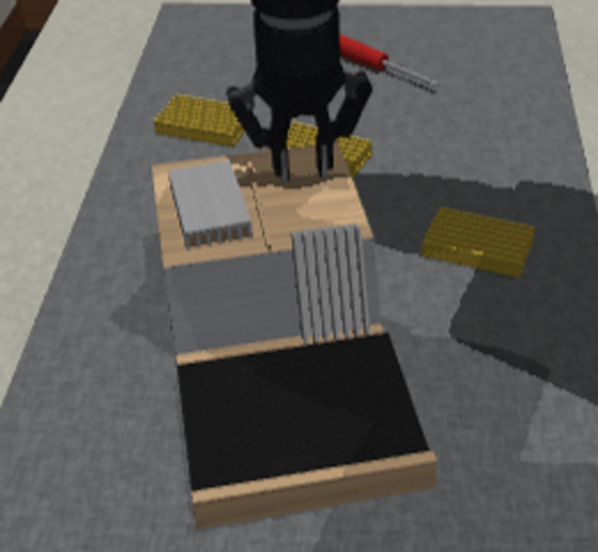

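The view shows the target dropped, leaning fins-out on the ramp at crop (330,285) with its foot in the groove. The spare is unmoved at (210,200). Next I tip the target over.

```bash
python3 -m handwheel '[{"dp":[-0.0025,0.0097,0],"rot":[0,0,0],"fingers":165},{"dp":[-0.0051,0.0193,0],"rot":[0,0,0],"fingers":165},{"dp":[-0.0076,0.029,0],"rot":[0,0,0],"fingers":165},{"dp":[-0.0102,0.0387,0],"rot":[0,0,0],"fingers":165},{"dp":[-0.0127,0.0484,0],"rot":[0,0,0],"fingers":165},{"dp":[-0.0153,0.058,0],"rot":[0,0,0],"fingers":165},{"dp":[-0.0178,0.0677,0],"rot":[0,0,0],"fingers":165},{"dp":[-0.0188,0.0716,0],"rot":[0,0,0],"fingers":165}]'
python3 -m handwheel '[{"dp":[-0.0013,0.0048,0],"rot":[0,0,0],"fingers":165},{"dp":[-0.0025,0.0097,0],"rot":[0,0,0],"fingers":165},{"dp":[-0.0038,0.0145,0],"rot":[0,0,0],"fingers":165},{"dp":[-0.0051,0.0193,0],"rot":[0,0,0],"fingers":165},{"dp":[-0.0064,0.0242,0],"rot":[0,0,0],"fingers":165},{"dp":[-0.0076,0.029,0],"rot":[0,0,0],"fingers":165},{"dp":[-0.0089,0.0338,0],"rot":[0,0,0],"fingers":165},{"dp":[-0.0102,0.0387,0],"rot":[0,0,0],"fingers":165}]'
python3 -c 'from h import *;look("d",(.09,.115))'
```

```text
clock: 7.2
tcp_pos: [0.5274, -0.0356, 0.2637]
tcp_rot: [-1.919, -2.488, 0.0]
force: [-0.1, 0.3, 1.7]
grip_width: 0.0303
finger_force: 0.0
clock: 8.2
tcp_pos: [0.5173, 0.0028, 0.2637]
tcp_rot: [-1.919, -2.487, -0.0]
force: [-0.4, -0.2, -0.9]
grip_width: 0.0298
finger_force: 0.0
8.2 tcp [0.5172754  0.00283086 0.26371492] [-48.0220566   13.29551521] F [-0.38302886 -0.16654217 -0.933644  ]
top spare 1233 [[13.9, 41.6, 76.7], [-121.0, -82.3, -35.7]]
side tgt 436 [[-78.8, -48.6, -19.1], [8.6, 40.9, 57.4]]
side spare 889 [[15.8, 47.7, 78.4], [-119.2, -61.1, -19.3]]
```

View pics/d.png

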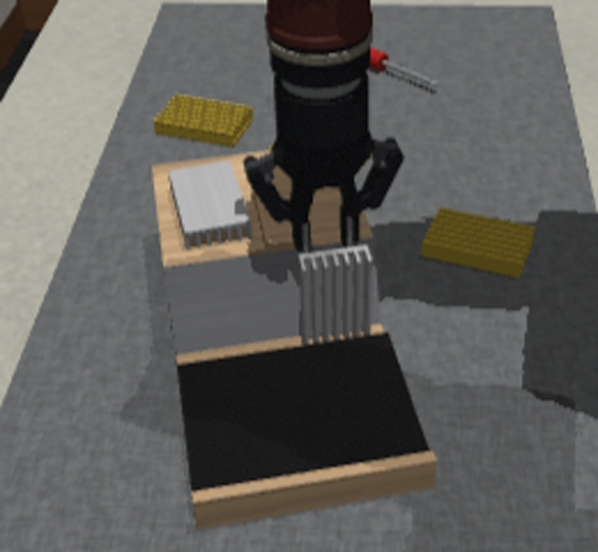

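The sink is now nearly upright in front of the fingers, with its top edge at crop (335,255). I'll keep pushing.

```bash
python3 -m handwheel '[{"dp":[-0.0013,0.0048,0],"rot":[0,0,0],"fingers":165},{"dp":[-0.0025,0.0097,0],"rot":[0,0,0],"fingers":165},{"dp":[-0.0038,0.0145,0],"rot":[0,0,0],"fingers":165},{"dp":[-0.0051,0.0193,0],"rot":[0,0,0],"fingers":165},{"dp":[-0.0064,0.0242,0],"rot":[0,0,0],"fingers":165},{"dp":[-0.0076,0.029,0],"rot":[0,0,0],"fingers":165},{"dp":[-0.0089,0.0338,0],"rot":[0,0,0],"fingers":165},{"dp":[-0.0102,0.0387,0],"rot":[0,0,0],"fingers":165}]'
python3 -m handwheel '[{"dp":[-0.0013,0.0048,0],"rot":[0,0,0],"fingers":165},{"dp":[-0.0025,0.0097,0],"rot":[0,0,0],"fingers":165},{"dp":[-0.0038,0.0145,0],"rot":[0,0,0],"fingers":165},{"dp":[-0.0051,0.0193,0],"rot":[0,0,0],"fingers":165},{"dp":[-0.0056,0.0213,0],"rot":[0,0,0],"fingers":165},{"dp":[-0.0056,0.0213,0],"rot":[0,0,0],"fingers":165},{"dp":[-0.0056,0.0213,0],"rot":[0,0,0],"fingers":165}]'
python3 -c 'from h import *;look("e",(.03,.085))'
```

```text
clock: 9.3
tcp_pos: [0.5071, 0.0415, 0.2637]
tcp_rot: [-1.919, -2.487, 0.0]
force: [1.1, 0.0, -0.4]
grip_width: 0.0298
finger_force: 0.0
clock: 10.18
tcp_pos: [0.5016, 0.0624, 0.2637]
tcp_rot: [1.919, 2.487, -0.0]
force: [0.5, -0.3, -0.3]
grip_width: 0.0301
finger_force: 0.0
10.175 tcp [0.50161271 0.06239492 0.26370673] [-48.00347237  74.88444529] F [ 0.53248304 -0.29791975 -0.32908533]
top tgt 1031 [[-87.4, -55.4, -7.1], [0.3, 35.9, 124.3]]
top spare 340 [[5.7, 46.6, 88.8], [0.5, 10.3, 20.5]]
side tgt 1738 [[-83.6, -49.0, -6.4], [-1.2, 57.8, 127.6]]
side spare 1139 [[5.8, 47.8, 89.0], [-33.8, 10.2, 24.3]]
```

View pics/e.png

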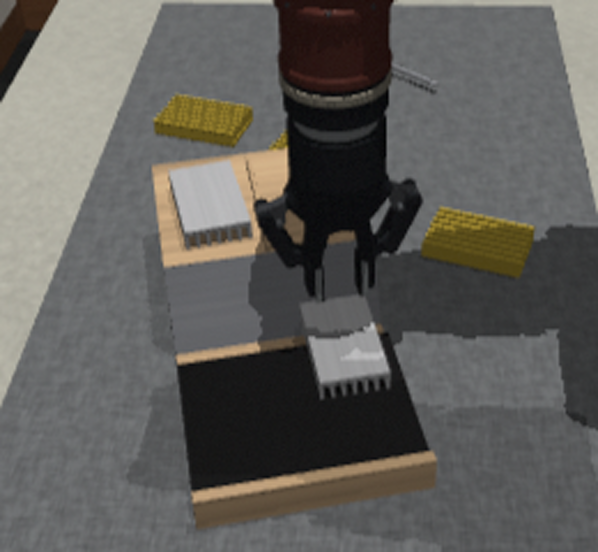

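The sink has tipped over, flat face up at crop (350,345), but its tail may overhang the groove. I'll raise the arm and measure.

```bash
python3 -m handwheel '[{"dp":[0.003,-0.01,0.03],"rot":[0,0,0],"fingers":165},{"dp":[0.01,-0.04,0.08],"rot":[0,0,0],"fingers":100},{"dp":[0.02,-0.08,0.12],"rot":[0,0,0],"fingers":0},{"dp":[0.03,-0.12,0.12],"rot":[0,0,0],"fingers":0},{"dp":[0.04,-0.16,0.12],"rot":[0,0,0],"fingers":0},{"dp":[0.04,-0.16,0.12],"rot":[0,0,0],"fingers":0}]'
cat >> h.py <<'E'
def plane(tag):
    for n in("top","side"):
        p,d=imaging.camera(n);cv2.imwrite(f"pics/{n}{tag}.png",p[95:245,105:320,::-1].repeat(3,0).repeat(3,1))
        W=cloud(n,p,d);S=stand(W*1000);h=W[...,2]*1000
        m=(d>0)&(S[...,0]>-92)&(S[...,0]<-5)&(S[...,1]>26)&(S[...,1]<200)&(h>33)&(h<75)&(p.max(2).astype(int)-p.min(2)<30)&(p.max(2)>70)
        q=np.c_[S[m],h[m]];c=np.linalg.lstsq(np.c_[q[:,:2],np.ones(len(q))],q[:,2],rcond=None)[0]
        print(n,len(q),rect(q/1000),"slopes",c[:2].round(3),"z med",np.median(q[:,2]).round(1),"y rng",np.percentile(q[:,1],[1,99]).round(1))
    o=r.get_obs();print(o["clock"],o["tcp_pos"],stand(o["tcp_pos"]*1000))
E
python3 -c 'from h import *;plane("f")'
```

```text
clock: 11.02
tcp_pos: [0.542, -0.0999, 0.3835]
tcp_rot: [1.923, 2.483, -0.0]
force: [-0.6, 0.5, -1.3]
grip_width: 0.0848
finger_force: 0.0
  return _methods._mean(a, axis=axis, dtype=dtype,
  ret = ret.dtype.type(ret / rcount)
Traceback (most recent call last):
  File "h.py", line 27, in plane
    print(n,len(q),rect(q/1000),"slopes",c[:2].round(3),"z med",np.median(q[:,2]).round(1),"y rng",np.percentile(q[:,1],[1,99]).round(1))
                                                                                                   ~~~~~~~~~~~~~^^^^^^^^^^^^^^^
IndexError: index -1 is out of bounds for axis 0 with size 0
```

View pics/topf.png

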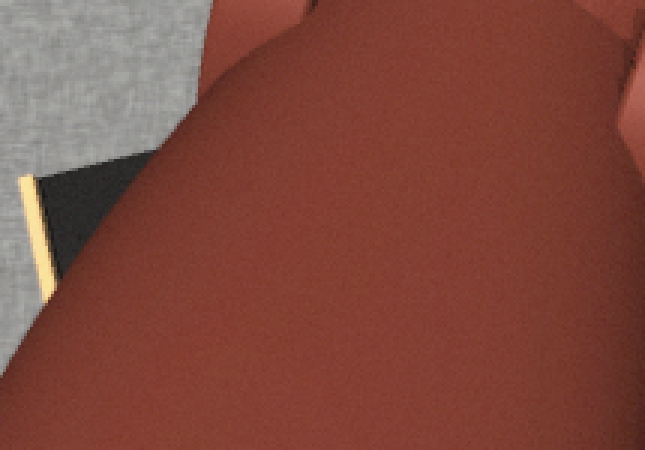

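The arm blocks the top camera, so I'll use the side camera only.

```bash
sed -i '/^def plane/,$ s/("top","side")/("side",)/' h.py; python3 -c 'from h import *;plane("g")'
python3 - <<'E'
from h import *
p,d=imaging.camera("side");cv2.imwrite("pics/g2.png",cv2.resize(p[160:340,170:330,::-1],None,fx=3.3,fy=3.3,interpolation=cv2.INTER_CUBIC))
E
```

```text
side 1125 (array([-48.5,  77.5]), array([ 60.5, 102.3]), 0.2) slopes [-0.006 -0.008] z med 43.3 y rng [ 28.2 127.4]
11.125 [ 0.54133959 -0.09758947  0.38343962] [-50.31809053 -89.94235552]
```

View pics/g2.png

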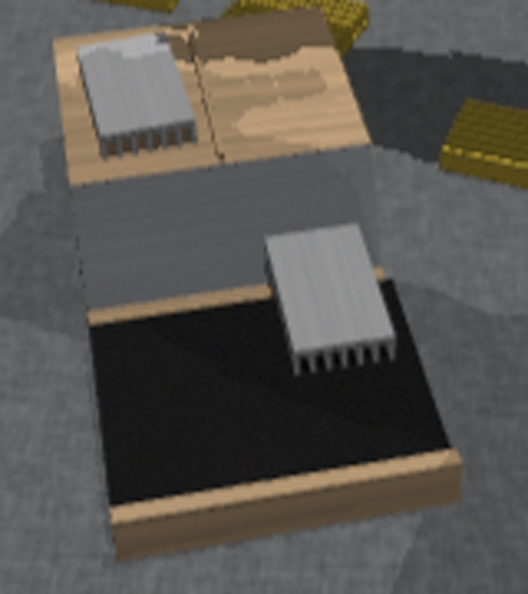

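The heat sink lies level, flat face up, at crop (330,290). Its slope is under 0.01 rad, its centre is about 17 mm inside the landing edge, and it is at rest. The spare is unmoved at (135,95), and the arm is clear of everything.

```bash
python3 -c 'from rig import sign_off;print(sign_off())'
```

```text
the job is handed in; nothing more can be done
None
```

The job is handed in: the finned heat sink was pushed off the deck and tipped over, and lies level, fins down, on the rubber landing with about 32 mm of its tail overhanging the groove; the spare was left where it lay.

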